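# Uncap the curing lamp and socket the stacking frame over it

## Robot

A 6-joint arm with a two-finger parallel gripper is mounted at the origin on the work surface. World frame = base frame: x ahead of the robot, y to its left, z up, the work surface at z = 0. Lengths are in m, angles in rad, forces in N, time in s.
With the tool pointing down it reaches from about 0.425 to 0.95 m from the base axis. Payload 3.5 kg.
Tool frame: the origin (TCP) lies between the finger pads; the fingertips stand 17 mm ahead of it and the grasp point (between the pads) lies 2 mm behind it; z points along the fingers, y is the line along which they close (so a half turn about z gives the same grasp; the last joint's range is limited). The gripper opens to 85 mm and grips with 20 to 120 N. Pads are 22 mm wide; open, the fingers measure 114 mm over their backs; the gripper's body (76 mm by 85 mm) begins 54 mm behind the grasp point. The pads swing forward as they close: fully open they stand 13 mm farther back than shut.
Start: joints at [1.114, 0.286, 1.577, -0, 1.279, -0.15], TCP at [0.204, 0.643, 0.248] pointing down, gripper open.
Joint ranges: [-2.77, 2.77], [-0.9, 2.22], [0.21, 2.48], [-1.53, 4.67], [0.24, 2.81], [-2.84, 2.84]. Speed limits (rad/s): [2.79, 2.79, 3.14, 3.14, 3.14, 3.14].

## Interface

Orientations are given as [roll, pitch, yaw] about the fixed x, y, z axes, in that order (R = Rz(yaw) Ry(pitch) Rx(roll)).
In Python, from bench import manip, imaging, find_in, outline_of, place_of gives the robot as it stands.
- The arm moves only by the tool carry_out, never from a script. Its argument "targets" is text: rows parted by semicolons, each of 4 numbers parted by spaces: the shift along the tool's x, y, z as a fraction of full scale, then the turn about the tool's z as a fraction of full scale. In form: tx ty tz twist; .... A call has 1 to 5 rows; each row shifts and turns the commanded pose from where the row before left it, along the tool's axes as they then stand; what a row does not reach is not made up. Full scale, the value 1, is 0.075 m for a shift and 90 degrees for a turn. A row lasts 1/10 s, in which the tool goes at most 50 mm and 8.59 degrees, less where a joint would pass 70% of its speed; a pose out of reach is approached as far as the arm can. A call with a number of a shift or a turn outside -1 to 1 is refused whole. A call with a gripper value outside its range is refused whole. "gripper" is the opening, from -1 (shut) to 1 (fully open), so that 0 is half open, set as the call begins (left out, the last holds). The fingers move at their own pace and stop on an object; "grip_force" is the grip in N (left out, the last holds). Time passes only in rows, so rows that do not move let the fingers close. It gives the time, the measured TCP pose, the force, the opening and the grip force at its end, in the units of the state.
- manip.get_state(): the state, without advancing time (a new reading comes with each control period).
- imaging.grab_frame(name): name is "scene" or "top" or "wrist"; returns a dict with "img" (420x560x3 uint8, red, green, blue), "z_map" (420x560 float32, m along the optical axis (not along the pixel's ray), 0 where there is no reading), "camera_matrix" (3x3 intrinsics, pixels), "k1" (the pictures are not rectified: a ray, as slopes to the right and down, at radius r is drawn at 1 + k1 r^2 times it, then the intrinsics apply), "rvec" (rotation vector, rad) and "tvec" (3), from world to camera coordinates, as OpenCV has them. Camera axes: x right, y down, z forward; pixel columns grow to the right and rows downward; lengths in m; the calibration is good to about 2 mm. A picture is of the moment at which its call begins.
- manip.job_done(): hands the job in; it is judged then, once.
Trained networks look in a picture, given as the dict that the camera call returned (one of the last four; its "shot" number tells which), for a name from the list of things; names that differ only in an ending like _2 or _b are one class to them, and where a whole thing is asked for, a point or a joint stands for the part that bears it (a point fixed in the world has none). Each returns a list of dicts, best first, with "confidence" (0 to 1); they miss things now and then, are a little off and sometimes report something else, mostly with a low value. They report only what shows in the picture. A call takes as long as a camera call. They do not tell look-alikes from the thing itself.
- find_in(picture, thing): "position" ([column, row] in pixels, amid what is visible of it).
- outline_of(picture, thing): "mask" (420x560 bool, what is visible of it) and "position" ([column, row] in pixels, amid what is visible of it).
- place_of(picture, thing): "position" ([column, row] in pixels: a listed point, or the origin of a listed thing).
The state is a dict: "clock": time; "joint_pos": joint angles; "qd": joint speeds; "tau": joint torques, N m; "tcp_pos": TCP position; "eef_rot": TCP orientation; "force": force on the tool from outside, world axes, zero at the start; "wrist_torque": the same for the moment, N m; "width": opening from 0.0 (shut) to 1.0 (fully open); "finger_force": force on a finger pad.
Only numpy, scipy, OpenCV 4.12 (cv2) and the standard library are available. Lean on these libraries where they do the work, as an engineer would, in place of code of your own. Each camera call takes 0.05 s, during which the arm holds its last target. There are 200 camera calls.

## Task

Get the curing lamp ready and load it: press the cap on the lamp housing down, twist it a quarter turn anticlockwise (seen from above) to free it from its lugs, and lay it right way up in the middle of the small open tray. Then take the stacking frame off the sloped stand by its handle bar and lower its four corner posts into the four corner sockets of the base frame around the lamp, keeping hold of it until it stands fully home and level. Let go of it, and leave the other things on the bench where they are.

Things in the scene. Friction and masses are not known exactly. Their poses are not given: they have to be found in the camera images.
- base_frame: Fixed plywood base frame, 179 x 149 mm over its corner sockets (long side along its x); origin on the bench under its middle, z up. Four square sockets centred at x = +-75, y = +-60 mm: blocks 29 mm square, 34 mm high; hole 17 mm square, 3 mm chamfer at the mouth, 24 mm deep (floor 10 mm above the bench).
- lamp (a point): Top middle of the round aluminium lamp housing in the middle of the base frame, 47 mm above the bench (axes as base frame). Housing 89 mm across, its two lugs reach to this height. The cap's ears start locked under the lugs, each behind a tooth 5 mm deep. While on the lamp, the cap blocks the frame's deck.
- cap: Bayonet cap: black plastic disc 60 mm across, 14 mm thick, 80 g. Origin: centre of its underside, z up. Two ears at the bottom, 10 mm wide, 6 mm thick, stand out along its +-x to 38 mm from the axis. Starts locked, origin 36 mm above the bench, axes along the base frame's. Springs push it up with 5 N, 9 N when pressed 7 mm.
- cap_grip (a point): Middle of the cap's grip bar, 28 mm above the cap's origin; bar 12 mm thick along the cap's x, 46 mm long along y, from 14 to 42 mm above the origin. To free: press 7 mm down (10 at most) and turn anticlockwise from above while held down; the ears are free from 65 degrees on (stops at about 145), then lift straight up.
- tray: Small open aluminium tray, fixed, 120 x 120 mm, 20 mm high, walls and floor 4 mm; origin on the bench under its middle. The cap goes here.
- stand: Fixed plywood stand, 200 x 150 mm; top board slopes at 30 degrees, rising towards the stand's +x, with a ledge 16 mm high along its low edge; middle of the slope 64 mm above the bench. Origin on the bench under its middle. The stacking frame starts on it, feet on the slope, lower feet against the ledge.
- stack_frame: Loose stacking frame, 350 g: slatted rectangle 166 x 136 mm (long side along x) on four round posts 14 mm thick at x = +-75, y = +-60 mm, 60 mm long below it, feet tapered to 8 mm over the last 6 mm. Origin: centre of the plane of the feet; z from feet to handle. Deck 60 to 72 mm above the feet. Home with feet on the socket floors, either way round.
- handle (a point): Middle of the stacking frame's handle bar, 110 mm above the plane of the feet (axes as the frame, so it leans 30 degrees at the start). Bar along the frame's y, 130 mm long (110 free between its uprights), 12 mm thick along x, from 100 to 120 mm above the feet.
- pliers_a: pliers with blue handles, about 145 x 50 mm, 13 mm high; a bystander; origin under its middle; leave it alone
- pliers_b: pliers with black handles, about 145 x 50 mm, 13 mm high; a bystander; origin under its middle; leave it alone
- offcut_a: a small dark-wood offcut with a reddish inlay band, 45 long, 22 wide, 16 high (mm); a bystander; origin under its middle; leave it alone
- offcut_b: a small dark-wood offcut with a reddish inlay band, 50 long, 22 wide, 16 high (mm); a bystander; origin under its middle; leave it alone
- offcut_c: a small dark-wood offcut with a reddish inlay band, 40 long, 22 wide, 16 high (mm); a bystander; origin under its middle; leave it alone
- jar: a glass jar with a metal lid, 56 mm across, 75 mm high; a bystander; origin under its middle; leave it alone
- bead_box: a round clear bead box, 110 mm across, 26 mm high; a bystander; origin under its middle; leave it alone
Things that resemble listed ones, but are neither listed nor needed, are in the scene too. What is shaped like the stack_frame but blue is not meant.

How it is judged:
By the outcome, as a careful person would: the job done as asked, in the order asked, and still so for the second after the job is handed in, with the robot touching nothing.
It also fails if it takes over 58 s, if anything falls off the work surface, if the arm or the gripper's body presses on something with over 40 N, if the wrist force passes 120 N, or if a joint passes its speed limit or range.

## Working session

There is one attempt and no reset: what is moved stays moved. The work goes in short steps, Python scripts to look and compute and a tool call to move; the robot and the scene stay as the last step left them, time stands still between calls to the robot, and variables do not carry over. Pictures are saved under pics/ and viewed, at most 10 in all, crops included, and the job is handed in when it is done.

Besides the shell and the picture viewer there is one more tool, called after "Call:" by a JSON object that holds its "method" and its "body". carry_out: Moves the arm, as the interface text tells. Shift numbers are shares of 0.075 m and turn numbers shares of 90 degrees, none past 1 either way. Its arguments: {"type":"object","properties":{"targets":{"type":"string"},"gripper":{"type":"number"},"grip_force":{"type":"number"}},"required":["targets"]}

```bash
mkdir -p pics; ls; cat > h.py <<'E'
import numpy as np, cv2
from scipy.spatial.transform import Rotation as Rn
from bench import manip, imaging, find_in, outline_of, place_of
def cam(p):
    R=cv2.Rodrigues(np.array(p["rvec"],float))[0]; return R,np.array(p["tvec"],float).ravel()
def rays(p,uv):
    K=np.array(p["camera_matrix"]);uv=np.atleast_2d(np.array(uv,float))
    d=(uv-[K[0,2],K[1,2]])/[K[0,0],K[1,1]];s=d.copy()
    for _ in range(20): s=d/(1+p["k1"]*(s**2).sum(1,keepdims=True))
    return np.c_[s,np.ones(len(s))]
def at_z(p,uv,z):
    R,t=cam(p);o=-R.T@t;d=rays(p,uv)@R
    return o+d*((z-o[2])/d[:,2])[:,None]
def cloud(p,mask=None):
    z=p["z_map"];m=(z>0) if mask is None else (mask&(z>0))
    v,u=np.nonzero(m);R,t=cam(p)
    return (rays(p,np.c_[u,v])*z[v,u][:,None]-t)@R, np.c_[u,v]
def proj(p,X):
    R,t=cam(p);c=np.atleast_2d(X)@R.T+t;s=c[:,:2]/c[:,2:];s=s*(1+p["k1"]*(s**2).sum(1,keepdims=True))
    K=np.array(p["camera_matrix"]);return s*[K[0,0],K[1,1]]+[K[0,2],K[1,2]]
def save(p,n,crop=None,f=1):
    im=p["img"][:,:,::-1]
    if crop: a,b,c,d=crop;im=im[b:d,a:c]
    cv2.imwrite("pics/"+n,cv2.resize(im,None,fx=f,fy=f,interpolation=cv2.INTER_CUBIC))
E
cat > a.py <<'E'
from h import *
zz={"base_frame":0,"lamp":.047,"cap":.036,"cap_grip":.064,"tray":0,"stand":0,"stack_frame":.064,"handle":.16}
for c in ["top","scene"]:
    p=imaging.grab_frame(c);save(p,c+"0.png")
    for n in zz:
        for d in place_of(p,n)[:3]:
            print(c,n,round(d["confidence"],2),np.round(d["position"]),np.round(at_z(p,d["position"],zz[n])[0],3))
print(manip.get_state())
E
python3 a.py
```

```text
pics
top base_frame 0.84 [207. 193.] [0.543 0.227 0.   ]
top lamp 0.83 [207. 188.] [0.549 0.22  0.047]
top lamp 0.37 [139. 182.] [0.563 0.426 0.047]
top cap 0.54 [210. 187.] [0.552 0.214 0.036]
top cap_grip 0.84 [202. 186.] [0.551 0.231 0.064]
top cap_grip 0.47 [362. 179.] [ 0.578 -0.235  0.064]
top tray 0.72 [274. 204.] [0.51  0.022 0.   ]
top tray 0.19 [134. 185.] [0.564 0.458 0.   ]
top stand 0.74 [362. 179.] [ 0.592 -0.249  0.   ]
top stack_frame 0.79 [368. 174.] [ 0.593 -0.254  0.064]
top handle 0.67 [371. 186.] [ 0.54  -0.243  0.16 ]
top handle 0.67 [208. 192.] [0.515 0.194 0.16 ]
top handle 0.55 [378. 296.] [ 0.248 -0.258  0.16 ]
scene base_frame 0.83 [328. 299.] [0.54  0.213 0.   ]
scene lamp 0.82 [329. 288.] [0.545 0.222 0.047]
scene cap 0.79 [330. 290.] [0.54  0.219 0.036]
scene cap 0.66 [263. 277.] [0.643 0.089 0.036]
scene cap 0.29 [218. 216.] [ 0.61  -0.207  0.036]
scene cap_grip 0.71 [332. 286.] [0.546 0.232 0.064]
scene cap_grip 0.32 [373. 284.] [0.466 0.283 0.064]
scene tray 0.72 [288. 256.] [0.524 0.029 0.   ]
scene tray 0.35 [330. 283.] [0.501 0.176 0.   ]
scene sta
[... 252 characters left out ...]
195  0.16 ]
{'clock': 0.9, 'joint_pos': array([ 1.11398762e+00,  2.86270168e-01,  1.57670101e+00, -7.47103755e-06,
        1.27861067e+00, -1.49974521e-01]), 'qd': array([-8.71601287e-04,  7.36573426e-05,  9.12400861e-04, -4.14521928e-04,
       -3.97278217e-03, -3.25471325e-04]), 'tau': array([-9.03538166e-04, -4.05945396e+01, -2.92951477e+01, -1.68907791e-04,
        2.89845448e-04,  1.46373495e-06]), 'tcp_pos': array([0.2038278 , 0.64347183, 0.24834423]), 'eef_rot': array([3.14158303e+00, 8.68916704e-06, 2.83476062e+00]), 'force': array([-0.57135292,  0.20130504,  0.183188  ]), 'wrist_torque': array([ 0.00879557,  0.03170097, -0.02130583]), 'finger_force': 0.0, 'width': 1.000011999439868}
```

View pics/top0.png

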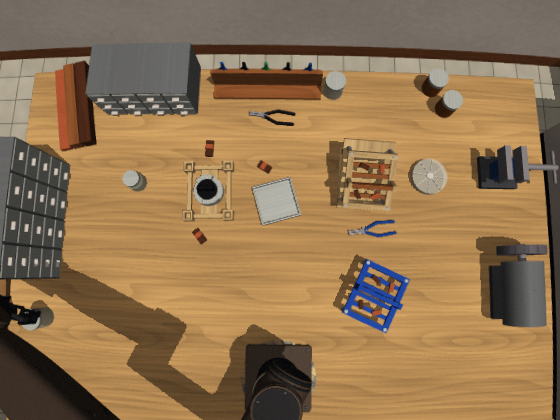

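View pics/scene0.png

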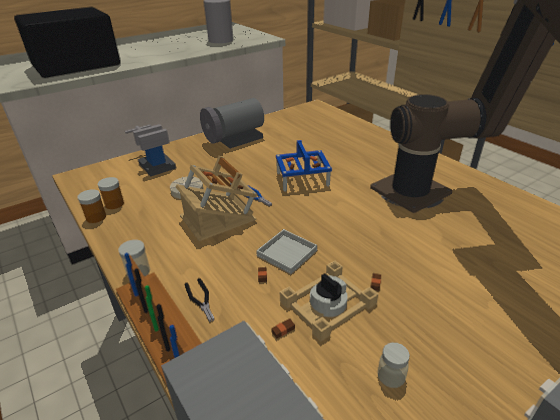

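The top view shows the cap on its lamp at (207,188), and the wooden frame on the stand at (368,178) with its handle near (371,186). The blue decoy frame is at (377,296), and the bead box (430,177) and jar (132,180) are other round things. The tray is at (275,200). I choose the black cap on the lamp in the plywood frame, and the wooden frame on the stand.

Call:
{"method": "carry_out", "body": {"targets": "0 0 0 0.095;0 0 0 0.095;0 0 0 0.095;0 0 0 0.095;0 0 0 0.095", "gripper": 1}}

```text
clock: 1.4
tcp_pos: [0.2038, 0.6435, 0.2483]
eef_rot: [3.142, -0.0, 2.083]
force: [-0.2, -1.1, 0.3]
width: 0.997
finger_force: 0.0
```

Call:
{"method": "carry_out", "body": {"targets": "0 0 0 0.095;0 0 0 0.095;0 0 0 0.095;0 0 0 0.045;0 0 0 0"}}

```text
clock: 1.9
tcp_pos: [0.2038, 0.6435, 0.2483]
eef_rot: [-3.142, 0.0, 1.571]
force: [-0.8, -0.5, 0.0]
width: 1.003
finger_force: 0.0
```

Call:
{"method": "carry_out", "body": {"targets": "-0.505 0.41 0 0;-0.505 0.41 0 0;-0.505 0.41 0 0;-0.505 0.41 0 0;-0.505 0.41 0 0"}}

```text
clock: 2.4
tcp_pos: [0.3584, 0.4525, 0.2486]
eef_rot: [3.141, -0.0, 1.573]
force: [0.3, -0.5, -0.1]
width: 1.001
finger_force: 0.0
```

Call:
{"method": "carry_out", "body": {"targets": "-0.505 0.41 0 0;-0.505 0.41 0 0;-0.505 0.41 0 0;-0.505 0.41 0 0;-0.505 0.41 0 0"}}

```text
clock: 2.9
tcp_pos: [0.5121, 0.2629, 0.2487]
eef_rot: [3.141, -0.0, 1.572]
force: [0.2, -0.3, 0.9]
width: 0.996
finger_force: 0.0
```

Call:
{"method": "carry_out", "body": {"targets": "-0.5 0.4 0 0;0 0 0 0;0 0 0 0"}}

```text
clock: 3.2
tcp_pos: [0.5416, 0.2262, 0.2483]
eef_rot: [-3.141, -0.0, 1.569]
force: [-0.3, 0.2, -0.0]
width: 0.998
finger_force: 0.0
```

```bash
cat > b.py <<'E'
from h import *
p=imaging.grab_frame("wrist");save(p,"w1.png")
for n,z in [("base_frame",0),("lamp",.047),("cap",.036),("cap_grip",.064),("tray",0)]:
    for d in place_of(p,n)[:2]:
        print(n,round(d["confidence"],2),np.round(d["position"]),np.round(at_z(p,d["position"],z)[0],4))
X,uv=cloud(p)
c=at_z(p,[[280,210]],0)[0];print(c)
np.savez("w1.npz",X=X,uv=uv)
print(manip.get_state())
E
python3 b.py
```

```text
cap 0.61 [281. 190.] [0.5472 0.2177 0.036 ]
cap_grip 0.93 [280. 199.] [0.5454 0.2151 0.064 ]
tray 0.84 [261. 315.] [0.5182 0.0134 0.    ]
[0.5464374  0.18008746 0.        ]
{'clock': 3.5, 'joint_pos': array([2.26758788e-01, 9.32527236e-02, 1.79946594e+00, 4.39272627e-05,
       1.24882150e+00, 2.24886656e-01]), 'qd': array([-0.00221182,  0.00220093, -0.0008145 , -0.00121775, -0.00047641,
        0.00088994]), 'tau': array([-1.47425691e-01, -3.26588094e+01, -2.89771664e+01, -4.57848539e-03,
       -6.52704530e-04, -6.85162140e-04]), 'tcp_pos': array([0.5403567 , 0.22823572, 0.24839977]), 'eef_rot': array([ 3.14155077e+00, -5.23271183e-05,  1.57265456e+00]), 'force': array([-0.10319105,  0.24240032,  0.66904386]), 'wrist_torque': array([ 0.012544  , -0.00309268, -0.0189029 ]), 'finger_force': 0.0, 'width': 1.0007650717858878}
```

View pics/w1.png

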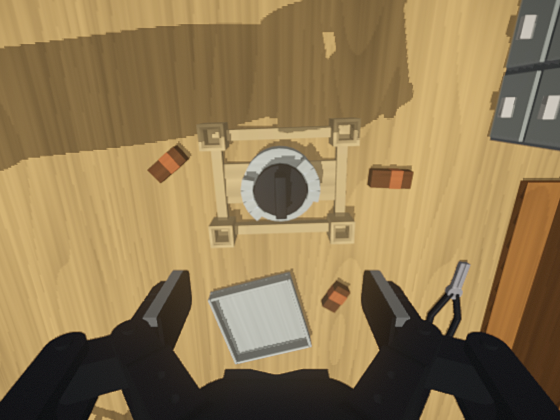

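The wrist view shows the base sockets at (212,137), (346,131), (222,233) and (341,230), the cap with its bar at (281,190), and the tray at (261,315).

```bash
cat > c.py <<'E'
from h import *
def rect(X,c,r,z0,z1):
    m=(np.hypot(X[:,0]-c[0],X[:,1]-c[1])<r)&(X[:,2]>z0)&(X[:,2]<z1)
    P=X[m]; (cx,cy),(w,h),a=cv2.minAreaRect((P[:,:2]*1000).astype(np.float32))
    return m.sum(),np.round([cx,cy,w,h,a],1),np.round(np.median(P[:,2]),4)
if __name__=="__main__":
    d=np.load("w1.npz");X=d["X"]
    print("base",rect(X,(.545,.22),.13,.028,.040))
    print("tray",rect(X,(.515,.02),.1,.015,.026))
    print("bar",rect(X,(.545,.22),.05,.068,.09))
    print("house",rect(X,(.545,.22),.06,.041,.0475))
    p=imaging.grab_frame("top");X,_=cloud(p)
    print("top base",rect(X,(.545,.22),.13,.028,.040))
    print("top tray",rect(X,(.515,.02),.1,.015,.026))
E
python3 c.py
```

```text
base (np.int64(1964), array([546.2, 219.4, 180.3, 149.2,   1.8]), np.float64(0.0332))
tray (np.int64(1114), array([536.9,  19.1, 157.8, 122.3,  16.4]), np.float64(0.019))
bar (np.int64(510), array([545.7, 219.9,  12. ,  46.1,   1.8]), np.float64(0.0777))
house (np.int64(960), array([544.6, 222. ,  89.5,  54.8,  17.1]), np.float64(0.0465))
top base (np.int64(181), array([546.2, 195.3, 178.1,  94.6,   0.9]), np.float64(0.0327))
top tray (np.int64(218), array([535.6,  21.6, 158.1, 119.8,  16.4]), np.float64(0.0192))
```

Call:
{"method": "carry_out", "body": {"targets": "-0.1 0.063 0 -0.02;0 0 0.6 0;0 0 0.6 0;0 0 0.6 0;0 0 0.4 0"}}

```text
clock: 4.05
tcp_pos: [0.5436, 0.2198, 0.0799]
eef_rot: [-3.137, 0.001, 1.603]
force: [-0.3, -0.0, -0.2]
width: 1.003
finger_force: 0.0
```

Call:
{"method": "carry_out", "body": {"targets": "0 0 0.16 0;0 0 0 0;0 0 0 0"}}

```text
clock: 4.35
tcp_pos: [0.547, 0.2201, 0.0731]
eef_rot: [3.139, -0.001, 1.602]
force: [0.9, -0.2, 0.4]
width: 0.997
finger_force: 0.0
```

```bash
cat > d.py <<'E'
from h import *
from c import rect
import time
s=manip.get_state();print(s["tcp_pos"],s["eef_rot"],s["force"])
p=imaging.grab_frame("wrist");save(p,"w2.png");X,_=cloud(p)
print("bar",rect(X,(.545,.22),.05,.070,.085)); print("tray",rect(X,(.5186,.0137),.084,.015,.026))
E
python3 d.py
```

```text
[0.5470409  0.22013415 0.0731039 ] [ 3.13875678e+00 -5.31109779e-04  1.60221290e+00] [ 0.87163845 -0.21351026  0.40001387]
bar (np.int64(3493), array([548.4, 219.9,  93.3,  47.5,  16.7]), np.float64(0.0778))
tray (np.int64(0), array([0., 0., 0., 0., 0.]), np.float64(nan))
  return _methods._mean(a, axis=axis, dtype=dtype,
  ret = ret.dtype.type(ret / rcount)
```

Call:
{"method": "carry_out", "body": {"targets": "0 0 0.025 0;0 0 0 0;0 0 0 0;0 0 0 0;0 0 0 0", "gripper": -1, "grip_force": 60}}

```text
clock: 4.9
tcp_pos: [0.546, 0.2196, 0.0696]
eef_rot: [3.141, -0.0, 1.602]
force: [4.8, 0.3, -1.1]
width: 0.142
finger_force: 3.1
```

Call:
{"method": "carry_out", "body": {"targets": "0 0 0 0;0 0 0 0;0 0 0 0"}}

```text
clock: 5.2
tcp_pos: [0.5461, 0.2196, 0.0698]
eef_rot: [3.141, -0.0, 1.602]
force: [0.4, -0.2, 2.3]
width: 0.128
finger_force: 62.4
```

Call:
{"method": "carry_out", "body": {"targets": "0 0 0.053 0;0 0 0.054 0;0 0 0 0;0 0 0 0"}}

```text
clock: 5.6
tcp_pos: [0.5462, 0.2196, 0.0624]
eef_rot: [3.142, 0.0, 1.602]
force: [-3.0, -1.1, 8.0]
width: 0.128
finger_force: 63.3
```

Call:
{"method": "carry_out", "body": {"targets": "0 0 0.008 -0.05;0 0 0 -0.095;0 0 0 -0.095;0 0 0 -0.095;0 0 0 -0.095"}}

```text
clock: 6.1
tcp_pos: [0.5475, 0.2202, 0.0627]
eef_rot: [3.138, 0.001, 2.283]
force: [-0.3, 0.9, 8.0]
width: 0.125
finger_force: 63.2
```

Call:
{"method": "carry_out", "body": {"targets": "0 0 0 -0.095;0 0 0 -0.095;0 0 0 -0.095;0 0 0 -0.095;0 0 0 -0.095"}}

```text
clock: 6.6
tcp_pos: [0.5475, 0.2202, 0.0628]
eef_rot: [3.14, 0.004, 3.029]
force: [1.3, 0.6, 8.7]
width: 0.124
finger_force: 63.2
```

Call:
{"method": "carry_out", "body": {"targets": "0 0 0 -0.095;0 0 0 0;0 0 0 0"}}

```text
clock: 6.9
tcp_pos: [0.5476, 0.2201, 0.0628]
eef_rot: [3.141, 0.004, -3.11]
force: [-0.1, 0.7, 7.9]
width: 0.131
finger_force: 63.2
```

Call:
{"method": "carry_out", "body": {"targets": "0 0 -0.1 0;0 0 -0.2 0;0 0 -0.4 0;0 0 -0.4 0;0 0 -0.4 0"}}

```text
clock: 7.4
tcp_pos: [0.5449, 0.2194, 0.1737]
eef_rot: [-3.141, -0.002, -3.111]
force: [0.5, 0.1, -0.7]
width: 0.125
finger_force: 61.9
```

```bash
cat > e.py <<'E'
from h import *
from c import rect
p=imaging.grab_frame("wrist");save(p,"w3.png");X,_=cloud(p)
s=manip.get_state();print(s["tcp_pos"],s["eef_rot"],s["force"],s["width"])
print("tray",rect(X,(.5186,.0137),.084,.015,.026))
p=imaging.grab_frame("top");X,_=cloud(p)
print("tray",rect(X,(.5186,.0137),.084,.015,.026))
E
python3 e.py
```

```text
[0.54815817 0.22021669 0.18020678] [ 3.14011855  0.00811432 -3.1104365 ] [1.75293686 1.50493008 3.66466937] 0.1285631785438263
tray (np.int64(2363), array([519. ,  13.7, 120.2, 121.8,  16.4]), np.float64(0.0191))
tray (np.int64(211), array([518. ,  16.3, 120.4, 119.9,  16.3]), np.float64(0.0198))
```

View pics/w3.png

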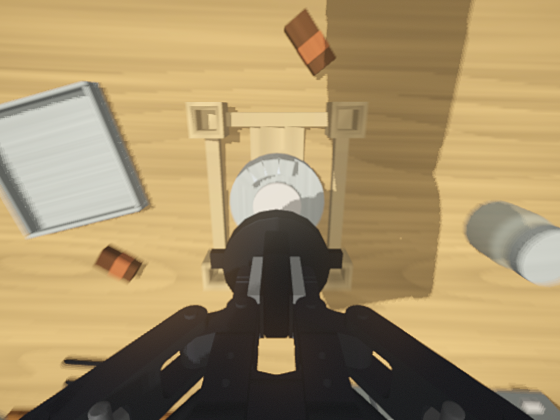

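The cap is held, still upright, and the lamp is now empty. The tray is at (80,160) in this view.

Call:
{"method": "carry_out", "body": {"targets": "0.09 -0.545 0 0;0.09 -0.545 0 0;0.09 -0.545 0 0;0.09 -0.545 0 0;0.09 -0.545 0 0"}}

```text
clock: 8.0
tcp_pos: [0.5168, 0.013, 0.1717]
eef_rot: [3.141, -0.003, -3.11]
force: [0.3, -1.0, 0.5]
width: 0.129
finger_force: 61.9
```

Call:
{"method": "carry_out", "body": {"targets": "0 0 0.4 0;0 0 0.4 0;0 0 0.4 0;0 0 0.3 0;0 0 0 0"}}

```text
clock: 8.5
tcp_pos: [0.514, 0.0148, 0.0559]
eef_rot: [3.139, -0.011, -3.111]
force: [-0.2, 1.0, -1.2]
width: 0.126
finger_force: 62.0
```

Call:
{"method": "carry_out", "body": {"targets": "0 0 0 0;0 0 0 0"}}

```text
clock: 8.7
tcp_pos: [0.5193, 0.0142, 0.062]
eef_rot: [-3.141, 0.002, -3.111]
force: [0.7, -0.4, -0.5]
width: 0.123
finger_force: 62.0
```

Call:
{"method": "carry_out", "body": {"targets": "0 0 0.15 0;0 0 0.13 0;0 0 0 0;0 0 0 0;0 0 0 0"}}

```text
clock: 9.2
tcp_pos: [0.5186, 0.0142, 0.04]
eef_rot: [-3.142, 0.0, -3.111]
force: [-0.5, -0.1, -1.2]
width: 0.128
finger_force: 62.0
```

Call:
{"method": "carry_out", "body": {"targets": "0 0 0.02 0;0 0 0.01 0;0 0 0 0;0 0 0 0"}}

```text
clock: 9.6
tcp_pos: [0.5187, 0.0142, 0.0378]
eef_rot: [-3.141, 0.001, -3.111]
force: [0.5, -0.0, 0.2]
width: 0.126
finger_force: 62.0
```

Call:
{"method": "carry_out", "body": {"targets": "0 0 0.007 0;0 0 0 0;0 0 0 0;0 0 0 0", "gripper": 0.2}}

```text
clock: 10.0
tcp_pos: [0.5184, 0.0142, 0.0371]
eef_rot: [-3.142, 0.0, -3.111]
force: [0.2, -0.3, -0.3]
width: 0.602
finger_force: 0.0
```

Call:
{"method": "carry_out", "body": {"targets": "0 0 -0.4 0;0 0 -0.65 0;0 0 -0.65 0;0 0 -0.65 0;0 0 -0.65 0"}}

```text
clock: 10.5
tcp_pos: [0.518, 0.0143, 0.264]
eef_rot: [-3.142, 0.0, -3.111]
force: [1.2, -0.0, 0.3]
width: 0.598
finger_force: 0.0
```

Call:
{"method": "carry_out", "body": {"targets": "0 0 -0.5 0;0 0 0 0;0 0 0 0"}}

```text
clock: 10.8
tcp_pos: [0.5187, 0.0142, 0.3005]
eef_rot: [-3.141, 0.002, -3.111]
force: [0.1, -0.2, -1.5]
width: 0.603
finger_force: 0.0
```

```bash
cat > f.py <<'E'
from h import *
from c import rect
p=imaging.grab_frame("top");save(p,"t4.png",(240,130,420,250),4);X,uv=cloud(p)
print(rect(X,(.5187,.0143),.052,.012,.03),rect(X,(.5187,.0143),.05,.036,.06))
print(outline_of(p,"stack_frame")[0]["confidence"])
m=(abs(X[:,0]-.58)<.15)&(abs(X[:,1]+.25)<.12)&(X[:,2]>.02)
np.save("sf.npy",X[m]);P=X[m]
print(m.sum(),np.percentile(P[:,2],[5,25,50,75,95,100]))
print("handle",rect(X,(.54,-.245),.09,.146,.18))
for n,z in [("stack_frame",.064),("handle",.16)]:
    print([ (round(d["confidence"],2),np.round(d["position"]),np.round(at_z(p,d["position"],z)[0],4)) for d in place_of(p,n)[:2]])
p=imaging.grab_frame("scene");X,_=cloud(p)
print("handle",rect(X,(.54,-.245),.09,.146,.18))
print(manip.get_state()["tcp_pos"])
E
python3 f.py
```

```text
(np.int64(4), array([542.7,   5.2,   9.5,   0.8,  66.8]), np.float64(0.0182)) (np.int64(2), array([539.2,  13.5,   2.9,   0. ,  96.4]), np.float64(0.0457))
0.8
3772 [0.03454384 0.08295067 0.10504604 0.14361458 0.16737278 0.17527842]
handle (np.int64(594), array([ 578.7, -245.8,  132.5,  102. ,   87.3]), np.float64(0.1638))
[(0.95, array([372., 295.]), array([ 0.2453, -0.2612,  0.064 ])), (0.64, array([368., 173.]), array([ 0.5979, -0.2544,  0.064 ]))]
[(0.87, array([380., 295.]), array([ 0.2501, -0.2629,  0.16  ])), (0.71, array([370., 184.]), array([ 0.543 , -0.2415,  0.16  ]))]
handle (np.int64(347), array([ 579.1, -247.6,  136. ,  101.2,   86.8]), np.float64(0.1605))
[0.51760877 0.01436556 0.29727837]
```

View pics/t4.png

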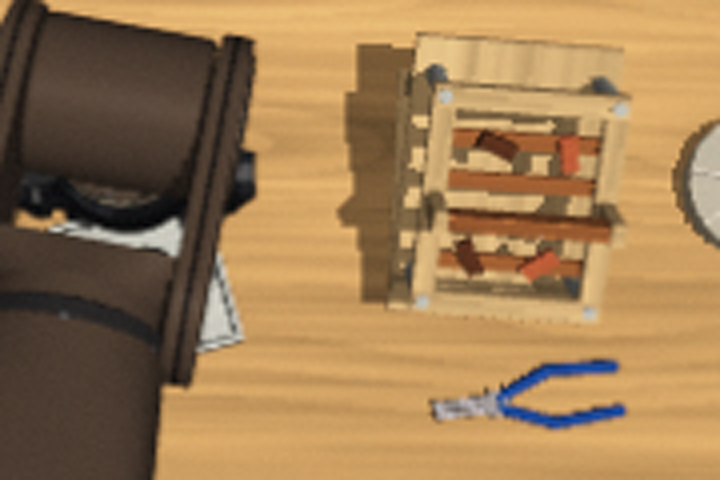

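The wooden frame is confirmed: its handle bar crosses at crop (525,225), with the high side towards the top (+x) and the ledge low. I'll move over it and look from near.

Call:
{"method": "carry_out", "body": {"targets": "-0.03 -0.577 0 0;-0.03 -0.577 0 0;-0.03 -0.577 0 0;-0.03 -0.577 0 0;-0.03 -0.577 0 0"}}

```text
clock: 11.55
tcp_pos: [0.5359, -0.2032, 0.2981]
eef_rot: [3.14, -0.002, -3.111]
force: [1.2, 0.3, 0.8]
width: 0.598
finger_force: 0.0
```

Call:
{"method": "carry_out", "body": {"targets": "-0.03 -0.577 0 0.095;0 0 0 0.095;0 0 0 0.095;0 0 0 0.095;0 0 0 0.095"}}

```text
clock: 12.05
tcp_pos: [0.5395, -0.2449, 0.2978]
eef_rot: [-3.141, -0.003, 2.42]
force: [0.2, 0.1, -0.5]
width: 0.597
finger_force: 0.0
```

Call:
{"method": "carry_out", "body": {"targets": "0 0 0 0.095;0 0 0 0.095;0 0 0 0.095;0 0 0 0.095;0 0 0 0.095"}}

```text
clock: 12.55
tcp_pos: [0.5396, -0.2447, 0.2979]
eef_rot: [-3.14, -0.002, 1.674]
force: [-0.1, 0.7, 0.2]
width: 0.603
finger_force: 0.0
```

Call:
{"method": "carry_out", "body": {"targets": "0 0 0 0.095;0 0 0 0;0 0 0 0"}}

```text
clock: 12.85
tcp_pos: [0.5397, -0.2447, 0.2985]
eef_rot: [-3.14, -0.001, 1.534]
force: [-0.4, -0.8, -0.2]
width: 0.603
finger_force: 0.0
```

```bash
cat > g.py <<'E'
from h import *
from c import rect
p=imaging.grab_frame("wrist");save(p,"w5.png");X,uv=cloud(p)
s=manip.get_state();print(s["tcp_pos"],s["eef_rot"])
np.savez("w5.npz",X=X,uv=uv,img=p["img"])
print(rect(X,(.545,-.245),.085,.135,.185))
m=(abs(X[:,0]-.54)<.035)&(abs(X[:,1]+.245)<.05)&(X[:,2]>.13)&(X[:,2]<.19);P=X[m]
print(m.sum(),P.mean(0),P.min(0),P.max(0))
for y in (-.28,-.26,-.24,-.22):
    Q=P[abs(P[:,1]-y)<.006]
    if len(Q): print(y,Q.min(0),Q.max(0))
for n,z in [("stack_frame",.064),("handle",.16)]:
    print([ (round(d["confidence"],2),np.round(d["position"]),np.round(at_z(p,d["position"],z)[0],4)) for d in place_of(p,n)[:2]])
p=imaging.grab_frame("top");X,_=cloud(p)
print("cap",rect(X,(.5187,.0143),.052,.012,.03),"bar",rect(X,(.5187,.0143),.05,.036,.06))
E
python3 g.py
```

```text
[ 0.53976677 -0.24477921  0.29873611] [-3.14041370e+00 -7.21301420e-04  1.53364389e+00]
(np.int64(7295), array([ 578.8, -248.9,  135.9,  102. ,   86.7]), np.float64(0.1591))
2228 [ 0.539807   -0.24160233  0.16525759] [ 0.52791968 -0.29495318  0.13009443] [ 0.57445097 -0.19507711  0.17210821]
-0.28 [ 0.52834137 -0.28598777  0.15404599] [ 0.54696233 -0.27418453  0.17143642]
-0.26 [ 0.52935896 -0.2658665   0.15345942] [ 0.54850448 -0.25400585  0.17176526]
-0.24 [ 0.53023289 -0.24596278  0.15339724] [ 0.54995391 -0.2340135   0.17196484]
-0.22 [ 0.53122093 -0.22598222  0.15416668] [ 0.55043869 -0.21400445  0.17194172]
[(0.88, array([319., 181.]), array([ 0.5914, -0.2499,  0.064 ])), (0.78, array([ 75., 196.]), array([ 0.2884, -0.2586,  0.064 ]))]
[(0.73, array([ 13., 221.]), array([ 0.2927, -0.2547,  0.16  ]))]
cap (np.int64(244), array([517. ,  16.5,  57.4,  58.4,  44.8]), np.float64(0.0182)) bar (np.int64(64), array([517.3,  16.2,  45.9,   9.1,   1.1]), np.float64(0.045))
```

View pics/w5.png

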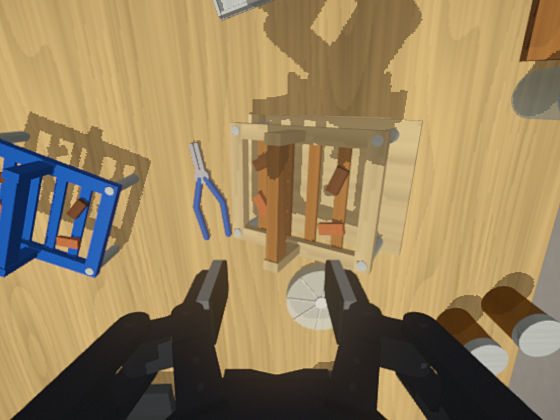

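The handle bar is centred at (0.540, -0.247, 0.160), at about 87.1° yaw. The cap lies centred in the tray with its top at 18 mm. Now I'll grasp the frame.

Call:
{"method": "carry_out", "body": {"targets": "-0.03 0 0 0.009;0 0 0.5 0;0 0 0.5 0;0 0 0.5 0;0 0 0.2 0", "gripper": -0.2}}

```text
clock: 13.55
tcp_pos: [0.5378, -0.2459, 0.1676]
eef_rot: [-3.135, -0.004, 1.517]
force: [-0.7, 1.0, -0.1]
width: 0.401
finger_force: 0.0
```

Call:
{"method": "carry_out", "body": {"targets": "0 0 0 0;0 0 0 0;0 0 0 0"}}

```text
clock: 13.85
tcp_pos: [0.5413, -0.2481, 0.175]
eef_rot: [3.137, 0.003, 1.517]
force: [-0.6, 0.0, -0.2]
width: 0.403
finger_force: 0.0
```

Call:
{"method": "carry_out", "body": {"targets": "0 0 0.1 0;0 0 0.05 0;0 0 0 0;0 0 0 0;0 0 0 0"}}

```text
clock: 14.35
tcp_pos: [0.5399, -0.2472, 0.1609]
eef_rot: [3.141, 0.0, 1.517]
force: [1.1, -0.4, 0.5]
width: 0.396
finger_force: 0.0
```

Call:
{"method": "carry_out", "body": {"targets": "0 0 0 0;0 0 0 0;0 0 0 0;0 0 0 0", "gripper": -1, "grip_force": 25}}

```text
clock: 14.75
tcp_pos: [0.5401, -0.2472, 0.1611]
eef_rot: [3.141, 0.0, 1.517]
force: [-0.8, 0.9, 1.1]
width: 0.216
finger_force: 24.4
```

Call:
{"method": "carry_out", "body": {"targets": "0 0.05 -0.1 0;0 0.05 -0.1 0;0 0.05 -0.1 0;0 0.05 -0.1 0;0 0.03 -0.1 0"}}

```text
clock: 15.25
tcp_pos: [0.5577, -0.2482, 0.1993]
eef_rot: [3.141, 0.0, 1.517]
force: [-1.2, -0.3, 0.2]
width: 0.152
finger_force: 24.5
```

Call:
{"method": "carry_out", "body": {"targets": "0 0 -0.15 0;0 0 -0.15 0;0 0 -0.2 0;0 0 0 0;0 0 0 0"}}

```text
clock: 15.75
tcp_pos: [0.5572, -0.2482, 0.2367]
eef_rot: [3.14, 0.001, 1.517]
force: [0.1, -0.5, -2.1]
width: 0.133
finger_force: 25.9
```

Call:
{"method": "carry_out", "body": {"targets": "0 0 -0.2 0;0 0 -0.2 0;0 0 -0.2 0;0 0 0 0;0 0 0 0", "grip_force": 60}}

```text
clock: 16.25
tcp_pos: [0.5574, -0.2482, 0.2819]
eef_rot: [3.14, 0.001, 1.517]
force: [0.1, -0.4, -3.4]
width: 0.124
finger_force: 64.3
```

```bash
cat > k.py <<'E'
from h import *
from c import rect
import sys
for c in ("wrist","scene"):
    p=imaging.grab_frame(c);save(p,sys.argv[1]+c+".png")
    s=manip.get_state();t=s["tcp_pos"];X,uv=cloud(p);zt=t[2]
    print(c,t,s["eef_rot"],s["width"],s["force"])
    # deck top expected at grasp-38mm
    m=(np.hypot(X[:,0]-t[0],X[:,1]-t[1])<.125)&(abs(X[:,2]-(zt-.038))<.02);P=X[m]
    A=np.c_[P[:,:2]-t[:2],np.ones(len(P))]
    w=np.ones(len(P),bool)
    for _ in range(5):
        q=np.linalg.lstsq(A[w],P[w,2]-zt,rcond=None)[0];w=abs(A@q-(P[:,2]-zt))<.004
    print("deck plane slopes deg",np.degrees(q[:2]),"z rel tcp",q[2],w.sum())
    print("deck rect",cv2.minAreaRect((P[w][:,:2]*1000).astype(np.float32)))
    m=(np.hypot(X[:,0]-t[0],X[:,1]-t[1])<.075)&(abs(X[:,2]-zt-.01)<.008)
E
python3 k.py a_
```

```text
wrist [ 0.55697763 -0.24799311  0.28080165] [-3.14150346e+00 -2.97759600e-05  1.51685074e+00] 0.12421328171540472 [-0.17406069 -0.27294666 -3.8549175 ]
deck plane slopes deg [-0.03406324  0.06933437] z rel tcp -0.043778444122220206 20015
deck rect ((557.676513671875, -243.8690185546875), (127.93708801269531, 167.05776977539062), 86.93367004394531)
scene [ 0.5567461  -0.24782255  0.28008213] [-3.14042824e+00 -6.75563423e-04  1.51688921e+00] 0.12230724423331174 [ 0.06735119  0.35416145 -3.82315784]
deck plane slopes deg [-0.12017504  0.16033608] z rel tcp -0.04534970285245806 734
deck rect ((557.1845703125, -245.619873046875), (141.9011993408203, 167.76950073242188), 86.9924087524414)
```

View pics/a_wrist.png

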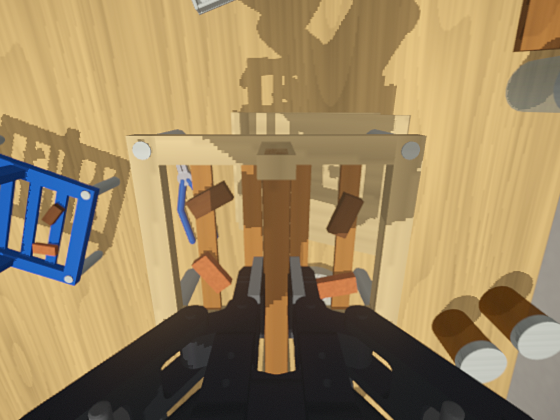

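Held level, the frame is centred on the TCP within about 0.5 mm, with its yaw matching the tool. Now I'll carry it to the base.

Call:
{"method": "carry_out", "body": {"targets": "0 0 0 -0.0545;0.2 0.05 0 0;0.4 0 0 0;0.5 0 0 0;0.5 0 0 0"}}

```text
clock: 16.85
tcp_pos: [0.5566, -0.126, 0.2799]
eef_rot: [-3.14, -0.001, 1.6]
force: [0.5, -0.4, -2.8]
width: 0.128
finger_force: 64.2
```

Call:
{"method": "carry_out", "body": {"targets": "0.5 0 0 0;0.5 0 0 0;0.5 0 0 0;0.5 0 0 0;0.5 0 0 0"}}

```text
clock: 17.35
tcp_pos: [0.5502, 0.0619, 0.2802]
eef_rot: [-3.141, -0.001, 1.601]
force: [0.1, -0.5, -2.5]
width: 0.12
finger_force: 64.2
```

Call:
{"method": "carry_out", "body": {"targets": "0.5 0 0 0;0.5 0 0 0;0.5 0 0 0;0.4 0 0 0;0.2 0 0 0"}}

```text
clock: 17.85
tcp_pos: [0.5448, 0.2199, 0.2801]
eef_rot: [-3.14, -0.001, 1.604]
force: [-0.7, -0.1, -3.4]
width: 0.122
finger_force: 64.2
```

Call:
{"method": "carry_out", "body": {"targets": "0.035 0 0 0;0 0 0 0;0 0 0 0;0 0 0 0"}}

```text
clock: 18.25
tcp_pos: [0.5462, 0.2182, 0.2808]
eef_rot: [-3.142, 0.0, 1.601]
force: [0.2, 0.1, -4.4]
width: 0.121
finger_force: 64.2
```

```bash
python3 k.py b_
```

```text
wrist [0.54624613 0.21829783 0.28084209] [3.14154928e+00 2.38320752e-04 1.60059334e+00] 0.12196839096635456 [ 0.2092301   0.3301416  -3.19556709]
deck plane slopes deg [-0.13122882  0.12071892] z rel tcp -0.04498218382146858 20003
deck rect ((545.721923828125, 222.70567321777344), (167.3916778564453, 127.95338439941406), 1.5468593835830688)
scene [0.5462459  0.21843469 0.28085386] [3.14155738e+00 1.85216410e-04 1.60079821e+00] 0.11918620389623809 [-0.38116722  0.22315109 -3.42805614]
deck plane slopes deg [-0.09674297 -0.01852377] z rel tcp -0.045406252333588186 1445
deck rect ((546.7447509765625, 221.2707977294922), (170.21058654785156, 137.58897399902344), 1.2950183153152466)
```

Call:
{"method": "carry_out", "body": {"targets": "0.012 0.003 0.2 -0.003;0 0 0.4 0;0 0 0.5 0;0 0 0.4 0;0 0 0 0"}}

```text
clock: 18.85
tcp_pos: [0.542, 0.2192, 0.1613]
eef_rot: [-3.129, 0.002, 1.607]
force: [-1.5, 0.3, -4.1]
width: 0.12
finger_force: 64.1
```

Call:
{"method": "carry_out", "body": {"targets": "0 0 0.05 0;0 0 0 0;0 0 0 0;0 0 0 0"}}

```text
clock: 19.25
tcp_pos: [0.5472, 0.2206, 0.1665]
eef_rot: [3.138, -0.001, 1.607]
force: [0.0, -0.5, -3.6]
width: 0.123
finger_force: 64.1
```

```bash
python3 k.py c_
```

```text
wrist [0.54700011 0.22056759 0.16616402] [ 3.13883242e+00 -4.83692069e-04  1.60729097e+00] 0.12310173993598332 [ 0.01849096  1.36590495 -2.40993747]
deck plane slopes deg [0.05754247 0.17785959] z rel tcp -0.04458376230753483 20019
deck rect ((547.0181274414062, 224.93191528320312), (167.5006561279297, 128.41021728515625), 2.258345365524292)
scene [0.54677319 0.22054456 0.16580485] [ 3.13948504e+00 -3.89288410e-04  1.60729952e+00] 0.12411449636551805 [-0.0102479   0.21948085 -3.94056115]
deck plane slopes deg [-0.01334846 -0.03988373] z rel tcp -0.04486052000888773 1350
deck rect ((547.7093505859375, 222.249755859375), (168.8467559814453, 138.36949157714844), 2.049956798553467)
```

View pics/c_wrist.png

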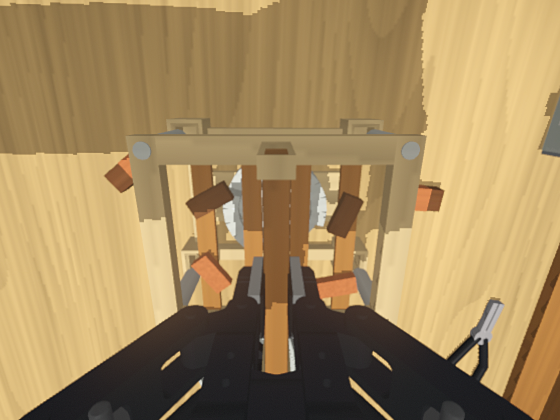

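The posts line up over the far sockets at (190,130) and (362,130), and the deck is level. I'll nudge it about 1 mm and lower slowly.

Call:
{"method": "carry_out", "body": {"targets": "-0.016 -0.009 0 0.003;0 0 0.06 0;0 0 0.06 0;0 0 0.06 0;0 0 0 0"}}

```text
clock: 19.85
tcp_pos: [0.5448, 0.219, 0.1496]
eef_rot: [-3.139, 0.0, 1.603]
force: [-0.0, 0.2, -3.1]
width: 0.125
finger_force: 64.1
```

Call:
{"method": "carry_out", "body": {"targets": "0 0 0.05 0;0 0 0.05 0;0 0 0.05 0;0 0 0 0;0 0 0 0"}}

```text
clock: 20.35
tcp_pos: [0.5455, 0.2191, 0.1397]
eef_rot: [-3.141, 0.0, 1.602]
force: [-0.0, 0.1, -3.5]
width: 0.128
finger_force: 64.2
```

Feet are about 10 mm into the sockets with no contact force. Continuing down.

Call:
{"method": "carry_out", "body": {"targets": "0 0 0.05 0;0 0 0.05 0;0 0 0.03 0;0 0 0 0;0 0 0 0"}}

```text
clock: 20.85
tcp_pos: [0.5455, 0.2191, 0.13]
eef_rot: [-3.141, 0.0, 1.602]
force: [0.1, -0.1, -2.6]
width: 0.12
finger_force: 64.2
```

Call:
{"method": "carry_out", "body": {"targets": "0 0 0.03 0;0 0 0.03 0;0 0 0 0;0 0 0 0"}}

```text
clock: 21.25
tcp_pos: [0.5458, 0.2192, 0.1266]
eef_rot: [3.141, 0.0, 1.603]
force: [-3.5, -1.3, 4.1]
width: 0.118
finger_force: 65.1
```

Call:
{"method": "carry_out", "body": {"targets": "0 0 0.015 0;0 0 0.015 0;0 0 0 0;0 0 0 0"}}

```text
clock: 21.65
tcp_pos: [0.5459, 0.2192, 0.1265]
eef_rot: [-3.141, 0.0, 1.603]
force: [-7.7, -2.2, 12.7]
width: 0.129
finger_force: 66.5
```

```bash
python3 k.py d_
```

```text
wrist [0.5458739  0.2192212  0.12648012] [-3.14142472e+00  3.93790421e-04  1.60283021e+00] 0.12198034048106142 [-8.11412534 -3.15161094 13.90906844]
deck plane slopes deg [-0.07031224  0.15832427] z rel tcp -0.04487883844386893 20043
deck rect ((545.486572265625, 223.6920928955078), (167.21800231933594, 127.84442138671875), 1.8904509544372559)
scene [0.54586111 0.21922304 0.12646275] [-3.14140456e+00  3.54547257e-04  1.60276056e+00] 0.1226134556680628 [-7.18904122 -1.40372035 13.64622402]
deck plane slopes deg [0.00508556 0.11387127] z rel tcp -0.04504412308412001 1306
deck rect ((545.8182373046875, 220.7296905517578), (170.21536254882812, 139.056640625), 2.2481272220611572)
```

Deck top is at 81.5 mm (82 expected) and level within 0.2°, so the frame is home. I'll ease off, release and retreat.

Call:
{"method": "carry_out", "body": {"targets": "0 -0.015 -0.02 0;0 0 0 0;0 0 0 0"}}

```text
clock: 22.05
tcp_pos: [0.5457, 0.2192, 0.1265]
eef_rot: [3.138, -0.0, 1.603]
force: [-2.5, -1.3, 6.0]
width: 0.124
finger_force: 65.6
```

Call:
{"method": "carry_out", "body": {"targets": "0 0 0 0;0 0 0 0;0 0 0 0;0 0 0 0", "gripper": -0.1}}

```text
clock: 22.45
tcp_pos: [0.5442, 0.2191, 0.1242]
eef_rot: [-3.141, 0.0, 1.603]
force: [-0.6, 0.1, -0.8]
width: 0.445
finger_force: 0.0
```

Call:
{"method": "carry_out", "body": {"targets": "0 0 -0.1 0;0 0 -0.3 0;0 0 -0.6 0;0 0 -0.6 0;0 0 -0.4 0"}}

```text
clock: 22.95
tcp_pos: [0.5454, 0.2194, 0.2794]
eef_rot: [3.136, -0.001, 1.603]
force: [0.8, -0.6, 0.4]
width: 0.452
finger_force: 0.0
```

Call:
{"method": "carry_out", "body": {"targets": "0 0 0 0;0 0 0 0;0 0 0 0"}}

```text
clock: 23.25
tcp_pos: [0.5436, 0.2189, 0.2731]
eef_rot: [-3.139, 0.001, 1.602]
force: [0.3, 1.1, -1.0]
width: 0.451
finger_force: 0.0
```

```bash
cat > z.py <<'E'
from h import *
from c import rect
s=manip.get_state();print(s["tcp_pos"],s["force"])
p=imaging.grab_frame("wrist");save(p,"end_w.png");X,_=cloud(p)
print("deck",rect(X,(.546,.2195),.12,.078,.087),"bar",rect(X,(.546,.2195),.07,.12,.14))
p=imaging.grab_frame("scene");save(p,"end_s.png",(180,120,420,320),3)
E
python3 z.py
```

```text
[0.54359587 0.2189275  0.2730959 ] [ 0.30695546  1.05597982 -1.00215792]
deck (np.int64(8141), array([545.3, 219.7, 167.5, 136.3,   1.7]), np.float64(0.0817)) bar (np.int64(1859), array([545.3, 219.7,  15.2, 130. ,   1.9]), np.float64(0.1299))
```

View pics/end_s.png

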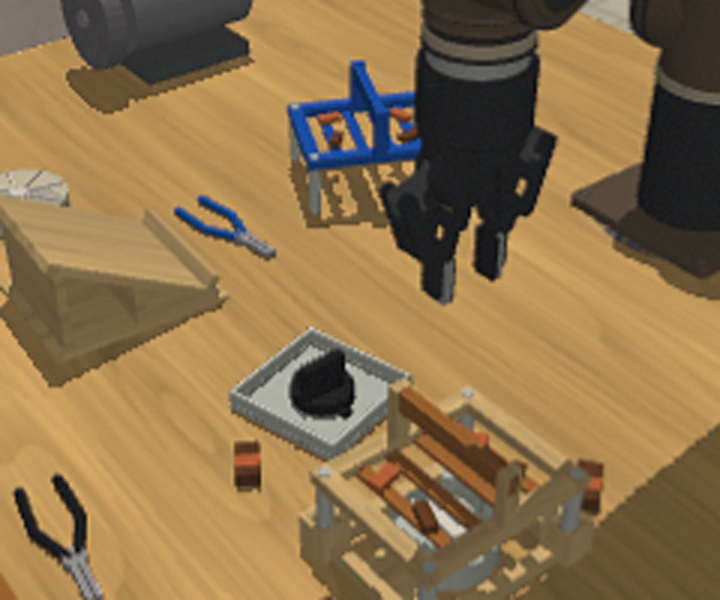

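The cap sits upright in the middle of the tray, at crop (322,385). The frame is seated level in the base, and the gripper is clear.

```bash
python3 -c "
from bench import manip
print(manip.job_done())"
```

```text
the job is handed in; nothing more can be done
None
```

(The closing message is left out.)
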